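# Show which ink to top up

## Task

Show the trainee which ink needs topping up, by pointing only: bring the fingertips down to a few centimetres (2 to 4) straight above the middle of the coloured top of the cartridge whose lamp on the ink carriage is lit amber, and stay there for two seconds; then point in the same way, for two seconds, at the nozzle tip of the refill bottle of the same colour, and finish while still pointing at it. Touch nothing at all, and do not point at any other cartridge or bottle: between the two, travel well above all the tops.

Things in the scene. Friction and masses are not known exactly. Their poses are not given: they have to be found in the camera images.
- amber_lamp (a point): top centre of the one lit lamp: a bright amber lens 17 mm across, on the ledge along the far side of the ink carriage. The ledge has four lamps, one per slot, the other three dark grey (unlit). The lamp stands 41 mm from the middle of the cartridge it belongs to, measured horizontally; it is 62 mm or more from the other cartridges. The lit lamp may be at any of the four slots.
- cart_cyan_top (a point): centre of the cyan top of the cyan ink cartridge: a grey case 44 x 34 mm with a cyan top 36 x 30 mm, 100 mm above the bench. Four such cartridges (cyan, magenta, yellow, black, in any order) stand fixed in a row, 46 mm from middle to middle, in the grey carriage, a tray 94 x 204 mm and 66 mm high standing on the bench, turned by up to 0.35 rad. z points up.
- cart_magenta_top (a point): centre of the magenta top of the magenta ink cartridge: a grey case 44 x 34 mm with a magenta top 36 x 30 mm, 100 mm above the bench. Four such cartridges (cyan, magenta, yellow, black, in any order) stand fixed in a row, 46 mm from middle to middle, in the grey carriage, a tray 94 x 204 mm and 66 mm high standing on the bench, turned by up to 0.35 rad. z points up.
- cart_yellow_top (a point): centre of the yellow top of the yellow ink cartridge: a grey case 44 x 34 mm with a yellow top 36 x 30 mm, 100 mm above the bench. Four such cartridges (cyan, magenta, yellow, black, in any order) stand fixed in a row, 46 mm from middle to middle, in the grey carriage, a tray 94 x 204 mm and 66 mm high standing on the bench, turned by up to 0.35 rad. z points up.
- cart_black_top (a point): centre of the black top of the black ink cartridge: a grey case 44 x 34 mm with a black top 36 x 30 mm, 100 mm above the bench. Four such cartridges (cyan, magenta, yellow, black, in any order) stand fixed in a row, 46 mm from middle to middle, in the grey carriage, a tray 94 x 204 mm and 66 mm high standing on the bench, turned by up to 0.35 rad. z points up.
- bottle_cyan_tip (a point): tip of the nozzle of the cyan refill bottle: a loose upright bottle all in cyan with a white label, 52 mm across, 150 mm high; this point is the very top, on its axis, z up. Four such bottles (cyan, magenta, yellow, black) stand on the bench to the left of the carriage in any order, at least 78 mm from axis to axis.
- bottle_magenta_tip (a point): tip of the nozzle of the magenta refill bottle: a loose upright bottle all in magenta with a white label, 52 mm across, 150 mm high; this point is the very top, on its axis, z up. Four such bottles (cyan, magenta, yellow, black) stand on the bench to the left of the carriage in any order, at least 78 mm from axis to axis.
- bottle_yellow_tip (a point): tip of the nozzle of the yellow refill bottle: a loose upright bottle all in yellow with a white label, 52 mm across, 150 mm high; this point is the very top, on its axis, z up. Four such bottles (cyan, magenta, yellow, black) stand on the bench to the left of the carriage in any order, at least 78 mm from axis to axis.
- bottle_black_tip (a point): tip of the nozzle of the black refill bottle: a loose upright bottle all in black with a white label, 52 mm across, 150 mm high; this point is the very top, on its axis, z up. Four such bottles (cyan, magenta, yellow, black) stand on the bench to the left of the carriage in any order, at least 78 mm from axis to axis.
Mind the look-alikes: they are no part of the job. Leave any blue look-alike of the part that bears bottle_cyan_tip alone.

How it is judged:
By the outcome, as a careful person would: the job done as asked, in the order asked, and still so for the second after the job is handed in, with the robot touching nothing.
It also fails if it takes over 43 s, if anything falls off the work surface, if the arm or the gripper's body presses on something with over 40 N, if the wrist force passes 120 N, or if a joint passes its speed limit or range.

## Robot

A 7-joint arm with a two-finger parallel gripper is mounted at the origin on the work surface. World frame = base frame: x ahead of the robot, y to its left, z up, the work surface at z = 0. Lengths are in m, angles in rad, forces in N, time in s.
With the tool pointing down it reaches from about 0.425 to 0.925 m from the base axis. Payload 6.8 kg.
Tool frame: the origin (TCP) lies on the centre line of the jaws, within the pads' length; the fingertips stand 17 mm ahead of it and the grasp point (between the pads) lies 2 mm behind it; z points along the fingers, x is the direction in which the jaws open and shut, and the axes are right-handed (so a half turn about z gives the same grasp; the last joint's range is limited). The gripper opens to 85 mm and grips with 20 to 120 N. Pads are 22 mm wide; open, the fingers measure 114 mm over their backs; the gripper's body (76 mm by 85 mm) begins 54 mm behind the grasp point. The pads swing forward as they close: fully open they stand 13 mm farther back than shut.
Start: joints at [-1.333, 0.477, 0.022, 1.555, -0.011, 1.109, -0.083], TCP at [0.229, 0.635, 0.248] pointing down, gripper open.
Joint ranges: [-2.96, 2.96], [-0.34, 2.1], [-1.41, 1.46], [0.24, 2.44], [-1.37, 4.51], [0.17, 1.92], [-2.96, 2.96]. Speed limits (rad/s): [2.39, 2.39, 3.14, 3.14, 3.14, 3.14, 3.14].

## Interface

Orientations are given as a rotation vector (axis times angle).
In Python, from bench import r gives the robot as it stands.
- The arm moves only by the tool arm_command, never from a script. Its argument "increments" is a list of rows, each a list of 3 entries, a list of its own where there are three numbers: the shift along the world's x, y, z in m, then the turn, a rotation vector about the world's x, y, z in rad, then the opening in per cent of the stroke, from 0 (shut) to 100 (fully open). A call has 1 to 10 rows; each row is the pose to reach, as a shift and turn from the pose commanded when the call began; what a row does not reach only later rows make up. A row lasts 1/10 s, in which the tool goes at most 50 mm and 8.59 degrees, less where a joint would pass 70% of its speed; a pose out of reach is approached as far as the arm can. A call with a gripper value outside its range is refused whole. The fingers move at their own pace and stop on an object; "newtons" is the grip in N (left out, the last holds). Time passes only in rows, so rows that repeat a pose let the fingers close. It gives the time, the measured TCP pose, the force and the opening at its end, in the units of the state.
- r.get_obs(): the state, without advancing time (a new reading comes with each control period).
- r.grab_frame(name): name is "scene" or "top" or "wrist"; returns the picture (480x640x3 uint8, blue, green, red); there is no depth.
- r.camera_model(name): a dict with "camera_matrix" (3x3 intrinsics, pixels), "camera_from_world" (4x4, takes a point from world to camera coordinates). Camera axes: x right, y down, z forward; pixel columns grow to the right and rows downward; lengths in m; the calibration is good to about 2 mm. A picture is of the moment at which its call begins: read the wrist's pose just before it. camera_model takes no time and is no camera call; for the wrist camera it gives the pose at the moment of the call.
- r.hand_in(): hands the job in, once; it reports no verdict.
The state is a dict: "clock": time; "joints": joint angles; "qvel": joint speeds; "tau": joint torques, N m; "tcp_pos": TCP position; "orientation": TCP orientation; "contact_force": force on the tool from outside, world axes, zero at the start; "moment": the same for the moment, N m; "grip_width": finger opening in m.
Only numpy, scipy, OpenCV 4.12 (cv2) and the standard library are available. Lean on these libraries where they do the work, as an engineer would, in place of code of your own. Each camera call takes 0.05 s, during which the arm holds its last target. There are 200 camera calls.

## Working session

There is one attempt and no reset: what is moved stays moved. The work goes in short steps, Python scripts to look and compute and a tool call to move; the robot and the scene stay as the last step left them, time stands still between calls to the robot, and variables do not carry over. Pictures are saved under pics/ and viewed, about 8 in all and at most 12, crops included, and the job is handed in when it is done.

Besides the shell and the picture viewer there is one more tool, called after ">>>" as name(argument=value, ...), one argument or row to a line, values as JSON. arm_command: Moves the arm, as the interface text tells. Its arguments: {"type":"object","properties":{"increments":{"type":"array","items":{"type":"array"}},"newtons":{"type":"number"}},"required":["increments"]}

```bash
mkdir -p pics
python3 - <<'E'
from bench import r
import cv2,numpy as np
o=r.get_obs();print(o)
for n in("top","scene"):
    cv2.imwrite(f"pics/{n}1.png",r.grab_frame(n))
    m=r.camera_model(n);print(n,np.round(m["camera_matrix"],1).tolist(),np.round(m["camera_from_world"],4).tolist())
E
```

```text
{'clock': 0.0, 'joints': array([-1.33308072,  0.47778006,  0.02229998,  1.55645195, -0.01149231,
        1.1092882 , -0.08309361]), 'qvel': array([ 6.79599259e-05,  2.46991011e-04, -2.06107673e-03, -5.42690949e-04,
       -6.51126146e-04,  1.19356458e-03,  1.62355357e-03]), 'tau': array([-2.40086956e-04, -5.96471000e+01,  1.60790976e+00, -2.81190044e+01,
        1.24897700e-02,  9.53016628e-03, -6.20962268e-06]), 'tcp_pos': array([0.22860203, 0.63451728, 0.24733814]), 'orientation': array([ 2.56952304e+00,  1.80555771e+00, -2.19730103e-03]), 'contact_force': array([-0.00427266,  0.0671986 , -0.32078462]), 'moment': array([-0.05642778,  0.02255925,  0.05164465]), 'grip_width': 0.08515640226506692}
top [[578.3, 0.0, 323.8], [0.0, 578.3, 241.9], [0.0, 0.0, 1.0]] [[0.0116, -0.9999, -0.0, -0.0064], [-0.9911, -0.0115, -0.1327, 0.5846], [0.1327, 0.0016, -0.9912, 1.2311], [0.0, 0.0, 0.0, 1.0]]
scene [[539.7, 0.0, 322.1], [0.0, 539.7, 235.5], [0.0, 0.0, 1.0]] [[0.7907, 0.6122, -0.0054, -0.4637], [0.3919, -0.5128, -0.7638, -0.1371], [-0.4703, 0.6019, -0.6454, 1.2084], [0.0, 0.0, 0.0, 1.0]]
```

View pics/top1.png

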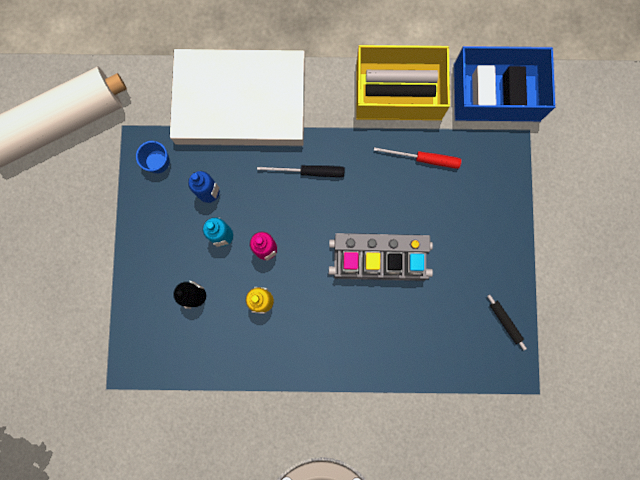

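View pics/scene1.png

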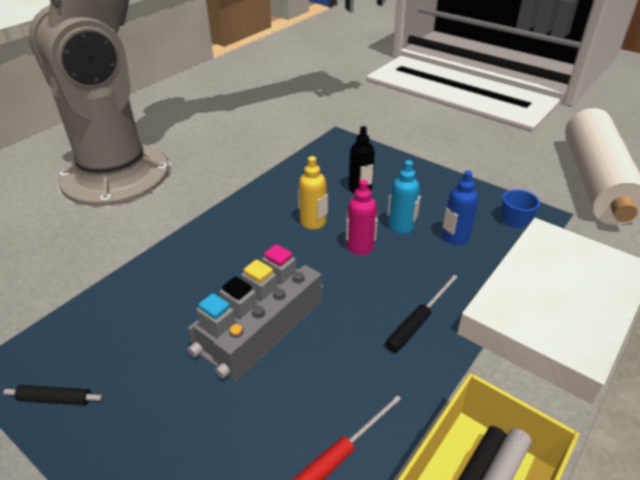

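The top view shows the lit amber lamp at (415,244), above the cyan cartridge at (417,261). The cyan bottle is near (217,231), and the darker blue look-alike is near (203,186). The scene view agrees: cyan cartridge at (214,306), cyan bottle tip at about (408,163).

```bash
cat > h.py <<'E'
from bench import r
import cv2,numpy as np
def ray(n,uv,m=None):
    m=m or r.camera_model(n);K=np.array(m["camera_matrix"]);T=np.array(m["camera_from_world"])
    R,t=T[:3,:3],T[:3,3];d=R.T@np.linalg.solve(K,[uv[0],uv[1],1.]);return -R.T@t,d/np.linalg.norm(d)
def onz(n,uv,z,m=None):
    c,d=ray(n,uv,m);return c+d*(z-c[2])/d[2]
def proj(n,p,m=None):
    m=m or r.camera_model(n);q=np.array(m["camera_matrix"])@(np.array(m["camera_from_world"])@[*p,1.])[:3];return q[:2]/q[2]
def two(a,b):
    (c1,d1),(c2,d2)=a,b;s=np.linalg.lstsq(np.c_[d1,-d2],c2-c1,rcond=None)[0]
    p,q=c1+s[0]*d1,c2+s[1]*d2;return (p+q)/2,np.linalg.norm(p-q)
def blobs(im,lo,hi,amin=20):
    m=cv2.inRange(cv2.cvtColor(im,cv2.COLOR_BGR2HSV),lo,hi);n,l,s,c=cv2.connectedComponentsWithStats(m)
    return [(s[i],c[i],l==i) for i in range(1,n) if s[i][4]>=amin]
E
python3 - <<'E'
from h import *
T=cv2.imread("pics/top1.png");S=cv2.imread("pics/scene1.png")
for n,im in(("top",T),("scene",S)):
    for nm,lo,hi in(("cyan",(90,140,90),(103,255,255)),("blue",(106,190,90),(120,255,255)),("mag",(155,150,120),(172,255,255)),("yel",(20,150,150),(32,255,255)),("amber",(10,180,150),(24,255,255))):
        for s,c,m in blobs(im,lo,hi):
            top=np.argwhere(m)[0]
            print(n,nm,s.tolist(),c.round(1),"z.1",onz(n,c,.1).round(4),"z.066",onz(n,c,.066)[:2].round(4),"toprow",np.argwhere(m)[:4,::-1].tolist() if n=="scene" else "")
c=cv2.resize(np.vstack([T[205:265,170:250],S[140:200,370:450]]),None,fx=5,fy=5,interpolation=cv2.INTER_CUBIC)
cv2.imwrite("pics/crop1.png",c)
E
```

```text
top cyan [203, 217, 30, 26, 484] [215.5 229. ] z.1 [0.6011 0.2276 0.1   ] z.066 [0.6063 0.2341] toprow 
top cyan [410, 254, 14, 17, 236] [416.5 261.9] z.1 [ 0.5366 -0.1929  0.1   ] z.066 [ 0.54   -0.1983] toprow 
top blue [462, 47, 93, 61, 1771] [506.   81.6] z.1 [ 0.932  -0.3909  0.1   ] z.066 [ 0.9466 -0.4019] toprow 
top blue [456, 119, 32, 2, 34] [471.9 119.1] z.1 [ 0.8467 -0.315   0.1   ] z.066 [ 0.8589 -0.3239] toprow 
top blue [489, 120, 52, 1, 52] [514.5 120. ] z.1 [ 0.8456 -0.4066  0.1   ] z.066 [ 0.8578 -0.4181] toprow 
top blue [136, 141, 32, 31, 605] [151.8 156.8] z.1 [0.7552 0.3691 0.1   ] z.066 [0.7649 0.3796] toprow 
top blue [189, 171, 23, 23, 370] [199.8 182.1] z.1 [0.7012 0.2646 0.1   ] z.066 [0.7093 0.2721] toprow 
top mag [250, 232, 23, 23, 395] [261.2 242.7] z.1 [0.5733 0.1311 0.1   ] z.066 [0.5778 0.1349] toprow 
top mag [344, 252, 15, 17, 239] [350.6 260. ] z.1 [ 0.5391 -0.0558  0.1   ] z.066 [ 0.5426 -0.0574] toprow 
top yel [358, 45, 92, 62, 2091] [399.6  81.9] z.1 [ 0.9287 -0.1601  0.1   ] z.066 [ 0.9432 -0.1646] toprow 
top yel [412, 240, 7, 8, 44] [414.9 2
[... 2565 characters left out ...]
6 [ 0.9947 -0.1285] toprow [[529, 451], [528, 452], [529, 452], [530, 452]]
scene amber [306, 160, 10, 9, 41] [311.2 164.4] z.1 [0.423  0.1773 0.1   ] z.066 [0.3894 0.2183] toprow [[313, 160], [310, 161], [311, 161], [312, 161]]
scene amber [301, 170, 24, 58, 750] [311.5 200.3] z.1 [0.4968 0.0858 0.1   ] z.066 [0.4676 0.1214] toprow [[306, 170], [307, 171], [308, 171], [316, 171]]
scene amber [246, 271, 25, 10, 48] [257.5 275.8] z.1 [ 0.5515 -0.1135  0.1   ] z.066 [ 0.5255 -0.0898] toprow [[246, 271], [270, 271], [246, 272], [247, 272]]
scene amber [231, 326, 10, 8, 62] [235.4 329.5] z.1 [ 0.599  -0.2086  0.1   ] z.066 [ 0.5759 -0.1905] toprow [[233, 326], [234, 326], [235, 326], [236, 326]]
```

View pics/crop1.png

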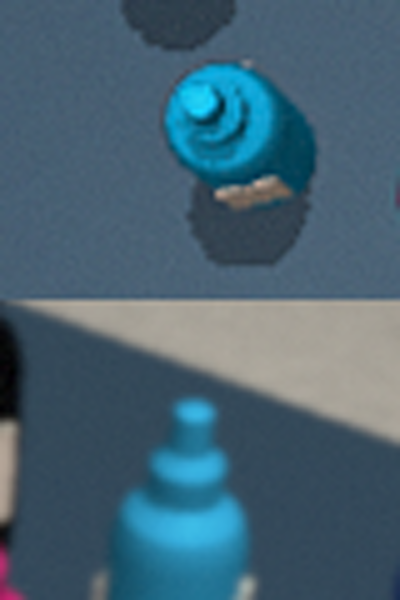

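>>> arm_command(
  increments=[
    [[0, 0, 0.05], [0, 0, 0], 0],
    [[0.02, -0.03, 0.08], [0, 0, 0], 0],
    [[0.05, -0.07, 0.09], [0, 0, 0], 0],
    [[0.075, -0.11, 0.09], [0, 0, 0], 0],
    [[0.1, -0.15, 0.09], [0, 0, 0], 0],
    [[0.125, -0.19, 0.09], [0, 0, 0], 0],
    [[0.15, -0.23, 0.09], [0, 0, 0], 0],
    [[0.175, -0.27, 0.09], [0, 0, 0], 0],
    [[0.2, -0.31, 0.09], [0, 0, 0], 0],
    [[0.22, -0.35, 0.09], [0, 0, 0], 0],
  ],
)

```text
clock: 1.1
tcp_pos: [0.4497, 0.2829, 0.3381]
orientation: [2.571, 1.805, -0.0]
contact_force: [-0.0, 0.2, 0.9]
grip_width: 0.0004
```

Run:
```python
from h import *
o=r.get_obs();print(o["clock"],o["tcp_pos"],o["orientation"],o["grip_width"],o["joints"].round(2))
p,e=two(ray("top",(210.1,224.6)),ray("scene",(408.3,161.4)));print("tip",p.round(4),e, onz("top",(210.1,224.6),.15).round(4),onz("scene",(408.3,161.4),.15).round(4))
T=cv2.imread("pics/top1.png")
im=T[245:280,335:435];cv2.imwrite("pics/carts.png",cv2.resize(im,None,fx=6,fy=6))
S=cv2.imread("pics/scene1.png")
for s,c,m in blobs(S,(90,140,175),(103,255,255)): print(s.tolist(),c.round(1),onz("scene",c,.1).round(4))
w=r.camera_model("wrist");cv2.imwrite("pics/w1.png",r.grab_frame("wrist"))
print("wrist cyan tip expected at",proj("wrist",p,w))
np.save("w1.npy",w,allow_pickle=True)
```

```text
1.1 [0.44971104 0.28288623 0.33807649] [ 2.57098366e+00  1.80507346e+00 -3.29816587e-04] 0.00038429393056304455 [-0.86  0.16  0.21  1.8  -0.04  1.19  0.58]
tip [0.6032 0.2301 0.1491] 0.0021781036158218243 [0.6022 0.2293 0.15  ] [0.6046 0.2298 0.15  ]
[406, 161, 6, 4, 21] [408.6 162.3] [0.5699 0.2985 0.1   ]
[402, 171, 13, 6, 61] [408.  173.4] [0.5891 0.2643 0.1   ]
[396, 180, 22, 12, 182] [407.5 185.4] [0.609  0.2292 0.1   ]
[199, 294, 29, 22, 365] [213.5 304.1] [ 0.541  -0.1943  0.1   ]
wrist cyan tip expected at [324.04583241 390.33548136]
```

View pics/w1.png

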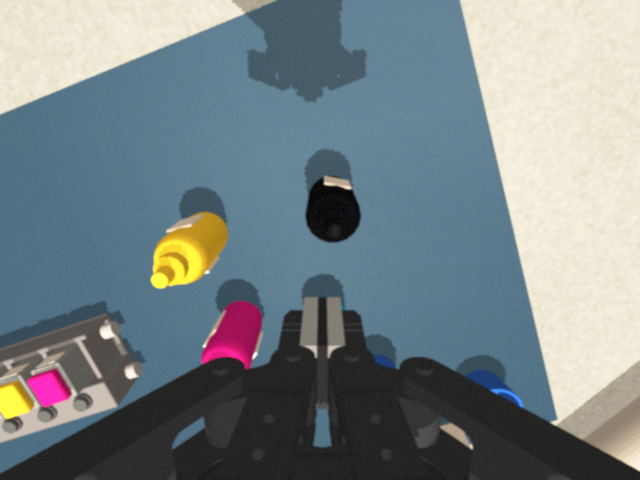

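The wrist view shows the fingers shut, with the black (332,215), yellow (162,280) and magenta bottles well below. The cyan bottle is hidden behind the fingers. The two views triangulate the cyan tip to (0.603, 0.230, 0.149), and the cyan cartridge is at (0.538, -0.193, 0.1).

>>> arm_command(
  increments=[
    [[0.01, -0.047, 0], [0, 0, 0], 0],
    [[0.02, -0.094, 0], [0, 0, 0], 0],
    [[0.03, -0.141, 0], [0, 0, 0], 0],
    [[0.04, -0.188, 0], [0, 0, 0], 0],
    [[0.05, -0.235, 0], [0, 0, 0], 0],
    [[0.06, -0.282, 0], [0, 0, 0], 0],
    [[0.068, -0.329, 0], [0, 0, 0], 0],
    [[0.076, -0.376, 0], [0, 0, 0], 0],
    [[0.084, -0.423, 0], [0, 0, 0], 0],
    [[0.088, -0.47, 0], [0, 0, 0], 0],
  ],
)

```text
clock: 2.15
tcp_pos: [0.537, -0.1863, 0.3381]
orientation: [-2.57, -1.807, -0.0]
contact_force: [0.1, 0.1, 0.1]
grip_width: -0.0
```

Run:
```python
from h import *
o=r.get_obs();print(o["clock"],o["tcp_pos"],o["joints"].round(2))
a,b=r.grab_frame("wrist"),r.grab_frame("scene")
o=r.get_obs();print(o["tcp_pos"]);w=r.camera_model("wrist")
im=r.grab_frame("wrist")
for s,c,m in blobs(im,(88,140,120),(103,255,255)): print(s.tolist(),c.round(1),onz("wrist",c,.1,w).round(4))
for s,c,m in blobs(im,(155,150,120),(172,255,255)): print("mag",s.tolist(),c.round(1),onz("wrist",c,.1,w).round(4))
for p in((.538,-.193,.1),(.58,-.195,.07),o["tcp_pos"]-[0,0,.017],o["tcp_pos"]-[0,0,.03]):print(proj("wrist",p,w).round(1))
cv2.imwrite("pics/w2.png",im)
```

```text
2.15 [ 0.53701501 -0.18629942  0.33811417] [-0.24  0.24  0.57  1.73 -0.14  1.21  1.59]
[ 0.53531108 -0.192512    0.33837283]
[303, 182, 41, 45, 1221] [323.  203.8] [ 0.5372 -0.1927  0.1   ]
mag [597, 88, 43, 52, 1323] [617.9 119. ] [0.5552 0.0667 0.1   ]
mag [451, 128, 42, 48, 1450] [471.3 151.6] [ 0.5386 -0.0562  0.1   ]
[323.  204.7]
[335.8 237.8]
[320.9 318.1]
[321.1 303.3]
```

View pics/w2.png

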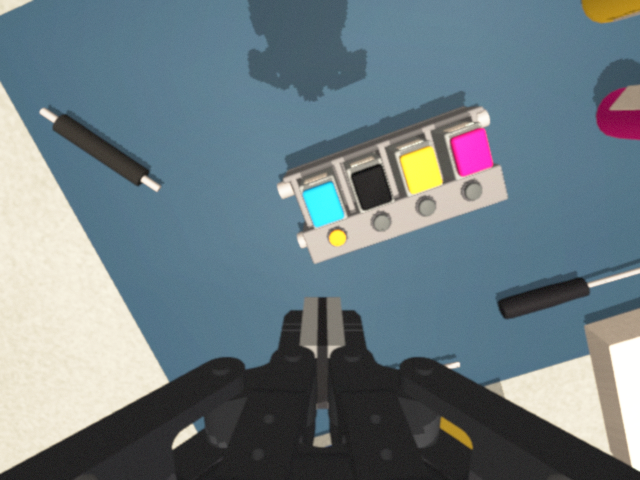

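The close wrist view shows the amber lamp at (338,238), right beside the cyan cartridge at (323,204). That puts the cartridge at (0.537, -0.193), as measured from above. Next I descend partway and let it settle.

>>> arm_command(
  increments=[
    [[0, 0, -0.03], [0, 0, 0], 0],
    [[0, 0, -0.06], [0, 0, 0], 0],
    [[0, 0, -0.09], [0, 0, 0], 0],
    [[0, 0, -0.11], [0, 0, 0], 0],
    [[0, 0, -0.12], [0, 0, 0], 0],
    [[0, 0, -0.12], [0, 0, 0], 0],
    [[0, 0, -0.12], [0, 0, 0], 0],
  ],
)

```text
clock: 3.0
tcp_pos: [0.5374, -0.1845, 0.2191]
orientation: [2.569, 1.807, 0.001]
contact_force: [0.9, -0.6, 0.5]
grip_width: 0.0001
```

>>> arm_command(
  increments=[
    [[0, -0.008, -0.02], [0, 0, 0], 0],
    [[0, -0.008, -0.04], [0, 0, 0], 0],
    [[0, -0.008, -0.055], [0, 0, 0], 0],
    [[0, -0.008, -0.063], [0, 0, 0], 0],
    [[0, -0.008, -0.066], [0, 0, 0], 0],
    [[0, -0.008, -0.066], [0, 0, 0], 0],
    [[0, -0.008, -0.066], [0, 0, 0], 0],
  ],
)

```text
clock: 3.7
tcp_pos: [0.5373, -0.1931, 0.1531]
orientation: [2.57, 1.806, 0.001]
contact_force: [0.5, -0.3, -0.3]
grip_width: 0.0001
```

Run:
```python
from h import *
S=r.grab_frame("scene");o=r.get_obs();print(o["clock"],o["tcp_pos"])
t=o["tcp_pos"];
for p in(t,t-[0,0,.017],t-[0,0,.03],(.537,-.193,.1)):print(proj("scene",p).round(1))
cv2.imwrite("pics/s2.png",cv2.resize(S[220:345,130:290],None,fx=4.8,fy=4.8,interpolation=cv2.INTER_CUBIC))
```

```text
3.75 [ 0.53732988 -0.19309108  0.1530823 ]
[207. 276.]
[208.8 284.7]
[210.1 291.3]
[212.2 302.3]
```

View pics/s2.png

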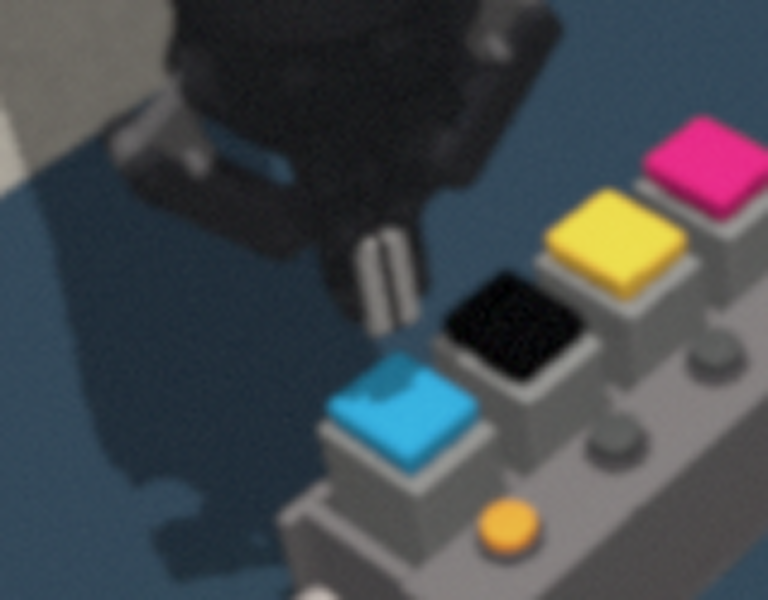

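The scene view shows the shut fingertips above the middle of the cyan top. The tip edge at about row 289, less the pad's half-width, fits the 17 mm offset, so the tips are about 36 mm up. I'll lower 6 mm to 30 mm and hold.

>>> arm_command(
  increments=[
    [[0, 0, -0.003], [0, 0, 0], 0],
    [[0, 0, -0.006], [0, 0, 0], 0],
    [[0, 0, -0.006], [0, 0, 0], 0],
    [[0, 0, -0.006], [0, 0, 0], 0],
    [[0, 0, -0.006], [0, 0, 0], 0],
    [[0, 0, -0.006], [0, 0, 0], 0],
    [[0, 0, -0.006], [0, 0, 0], 0],
    [[0, 0, -0.006], [0, 0, 0], 0],
    [[0, 0, -0.006], [0, 0, 0], 0],
    [[0, 0, -0.006], [0, 0, 0], 0],
  ],
)

```text
clock: 4.75
tcp_pos: [0.5368, -0.1929, 0.1463]
orientation: [-2.57, -1.806, -0.0]
contact_force: [-0.4, 0.1, -1.3]
grip_width: 0.0
```

>>> arm_command(
  increments=[
    [[0, 0, 0], [0, 0, 0], 0],
    [[0, 0, 0], [0, 0, 0], 0],
    [[0, 0, 0], [0, 0, 0], 0],
    [[0, 0, 0], [0, 0, 0], 0],
    [[0, 0, 0], [0, 0, 0], 0],
    [[0, 0, 0], [0, 0, 0], 0],
    [[0, 0, 0], [0, 0, 0], 0],
    [[0, 0, 0], [0, 0, 0], 0],
    [[0, 0, 0], [0, 0, 0], 0],
    [[0, 0, 0], [0, 0, 0], 0],
  ],
)

```text
clock: 5.75
tcp_pos: [0.5368, -0.1929, 0.1463]
orientation: [-2.57, -1.806, 0.0]
contact_force: [0.3, 0.4, 0.2]
grip_width: 0.0
```

>>> arm_command(
  increments=[
    [[0, 0, 0], [0, 0, 0], 0],
    [[0, 0, 0], [0, 0, 0], 0],
    [[0, 0, 0], [0, 0, 0], 0],
    [[0, 0, 0], [0, 0, 0], 0],
    [[0, 0, 0], [0, 0, 0], 0],
    [[0, 0, 0], [0, 0, 0], 0],
    [[0, 0, 0], [0, 0, 0], 0],
  ],
)

```text
clock: 6.45
tcp_pos: [0.5368, -0.193, 0.1463]
orientation: [-2.571, -1.806, -0.0]
contact_force: [-0.1, -1.2, 0.2]
grip_width: -0.0001
```

>>> arm_command(
  increments=[
    [[0, 0, 0.03], [0, 0, 0], 0],
    [[0, 0, 0.07], [0, 0, 0], 0],
    [[0, 0, 0.11], [0, 0, 0], 0],
    [[0, 0, 0.15], [0, 0, 0], 0],
    [[0, 0, 0.18], [0, 0, 0], 0],
    [[0.005, 0.02, 0.19], [0, 0, 0], 0],
    [[0.015, 0.06, 0.19], [0, 0, 0], 0],
    [[0.02, 0.1, 0.19], [0, 0, 0], 0],
    [[0.03, 0.14, 0.19], [0, 0, 0], 0],
    [[0.035, 0.18, 0.19], [0, 0, 0], 0],
  ],
)

```text
clock: 7.45
tcp_pos: [0.5721, -0.0113, 0.3364]
orientation: [2.57, 1.806, 0.001]
contact_force: [0.8, 0.3, -0.2]
grip_width: -0.0002
```

>>> arm_command(
  increments=[
    [[0.005, 0.045, 0], [0, 0, 0], 0],
    [[0.01, 0.09, 0], [0, 0, 0], 0],
    [[0.017, 0.135, 0], [0, 0, 0], 0],
    [[0.024, 0.18, 0], [0, 0, 0], 0],
    [[0.029, 0.215, 0], [0, 0, 0], 0],
    [[0.031, 0.235, 0], [0, 0, 0], 0],
    [[0.031, 0.243, 0], [0, 0, 0], 0],
    [[0.031, 0.243, 0], [0, 0, 0], 0],
    [[0.031, 0.243, 0], [0, 0, 0], 0],
    [[0.031, 0.243, 0], [0, 0, 0], 0],
  ],
)

```text
clock: 8.45
tcp_pos: [0.6032, 0.2274, 0.3367]
orientation: [2.573, 1.801, 0.0]
contact_force: [0.0, 0.1, -0.1]
grip_width: 0.0
```

Run:
```python
from h import *
w=r.camera_model("wrist");o=r.get_obs();im=r.grab_frame("wrist");print(o["tcp_pos"])
q=proj("wrist",(.603,.230,.15),w);print(q)
u,v=map(int,q);x0,y0=max(u-100,0),max(v-75,0);print(x0,y0)
cv2.imwrite("pics/w3.png",cv2.resize(im[y0:y0+150,x0:x0+200],None,fx=4,fy=4,interpolation=cv2.INTER_CUBIC))
```

```text
[0.60317335 0.22744867 0.33668255]
[324.46531444 213.91957811]
224 138
```

View pics/w3.png

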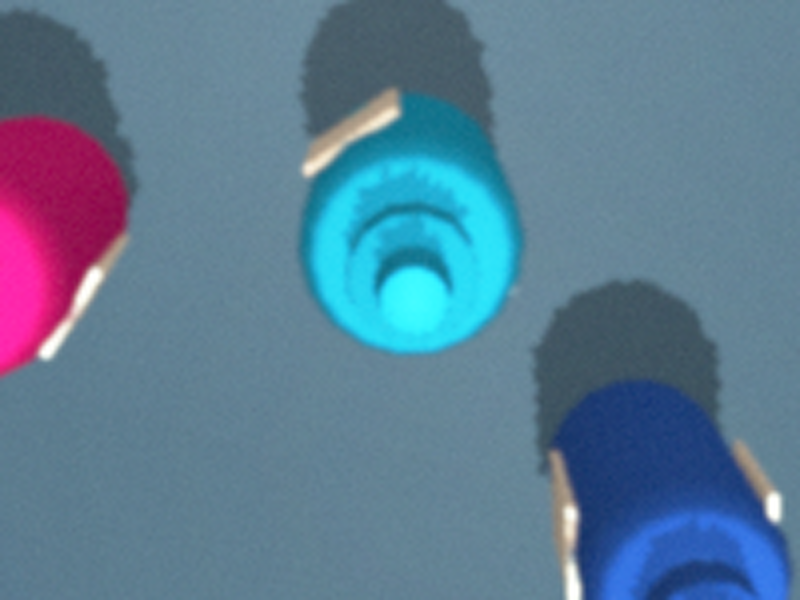

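The wrist crop shows the cyan nozzle tip at crop (414,299), i.e. full-frame (327.3,212.6), within 3 px of prediction. The dark blue look-alike is at lower right.

```bash
python3 -c "
from h import *
print(onz('wrist',(327.1,212.4),.15),r.get_obs()['tcp_pos'])"
```

```text
[0.60250201 0.23276469 0.15      ] [0.60311603 0.2277932  0.33668994]
```

>>> arm_command(
  increments=[
    [[0, 0.003, -0.03], [0, 0, 0], 0],
    [[0, 0.003, -0.06], [0, 0, 0], 0],
    [[0, 0.003, -0.09], [0, 0, 0], 0],
    [[0, 0.003, -0.11], [0, 0, 0], 0],
    [[0, 0.003, -0.125], [0, 0, 0], 0],
    [[0, 0.003, -0.134], [0, 0, 0], 0],
    [[0, 0.003, -0.138], [0, 0, 0], 0],
    [[0, 0.003, -0.138], [0, 0, 0], 0],
    [[0, 0.003, -0.138], [0, 0, 0], 0],
    [[0, 0.003, -0.138], [0, 0, 0], 0],
  ],
)

```text
clock: 9.5
tcp_pos: [0.6033, 0.2333, 0.1993]
orientation: [2.57, 1.806, 0.003]
contact_force: [0.1, -0.5, -0.4]
grip_width: -0.0002
```

Run:
```python
from h import *
S=r.grab_frame("scene");o=r.get_obs();t=o["tcp_pos"];print(o["clock"],t)
for p in(t-[0,0,.017],(.6028,.231,.15)):print(proj("scene",p).round(1))
cv2.imwrite("pics/s3.png",cv2.resize(S[90:240,310:510],None,fx=4,fy=4,interpolation=cv2.INTER_CUBIC))
```

```text
9.55 [0.60323812 0.2332442  0.19916861]
[410.4 144.7]
[407.8 160.8]
```

View pics/s3.png

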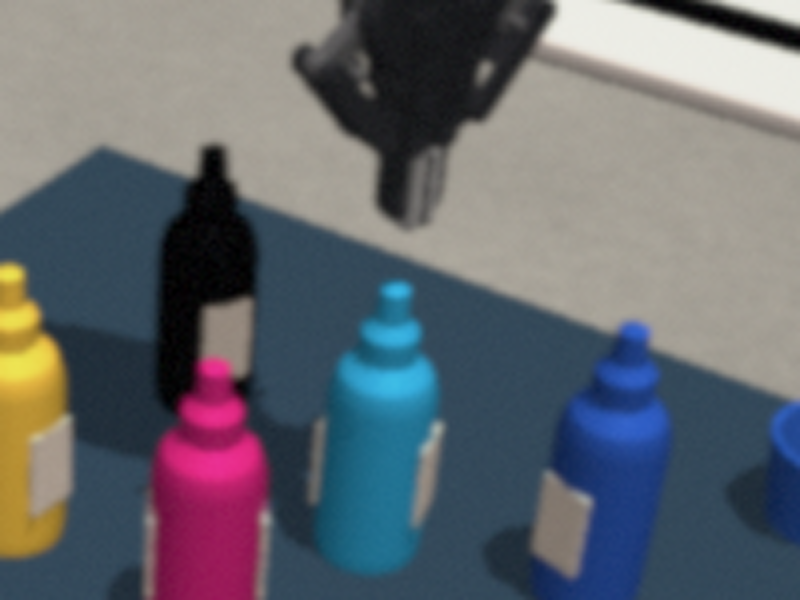

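The fingertips are straight above the cyan nozzle (crop tip at (397,292), fingers at (410,225)), with a clear gap. I make a 2 mm trim, then hold.

>>> arm_command(
  increments=[
    [[0, -0.002, -0.002], [0, 0, 0], 0],
    [[0, -0.002, -0.002], [0, 0, 0], 0],
    [[0, -0.002, -0.002], [0, 0, 0], 0],
    [[0, -0.002, -0.002], [0, 0, 0], 0],
    [[0, -0.002, -0.002], [0, 0, 0], 0],
    [[0, -0.002, -0.002], [0, 0, 0], 0],
    [[0, -0.002, -0.002], [0, 0, 0], 0],
    [[0, -0.002, -0.002], [0, 0, 0], 0],
    [[0, -0.002, -0.002], [0, 0, 0], 0],
    [[0, -0.002, -0.002], [0, 0, 0], 0],
  ],
)

```text
clock: 10.55
tcp_pos: [0.6028, 0.2311, 0.1963]
orientation: [-2.571, -1.806, 0.0]
contact_force: [0.0, -0.4, -0.4]
grip_width: 0.0001
```

>>> arm_command(
  increments=[
    [[0, 0, 0], [0, 0, 0], 0],
    [[0, 0, 0], [0, 0, 0], 0],
    [[0, 0, 0], [0, 0, 0], 0],
    [[0, 0, 0], [0, 0, 0], 0],
    [[0, 0, 0], [0, 0, 0], 0],
    [[0, 0, 0], [0, 0, 0], 0],
    [[0, 0, 0], [0, 0, 0], 0],
    [[0, 0, 0], [0, 0, 0], 0],
    [[0, 0, 0], [0, 0, 0], 0],
    [[0, 0, 0], [0, 0, 0], 0],
  ],
)

```text
clock: 11.55
tcp_pos: [0.6028, 0.2311, 0.1963]
orientation: [-2.57, -1.806, -0.0]
contact_force: [-0.1, -0.6, 0.9]
grip_width: -0.0001
```

>>> arm_command(
  increments=[
    [[0, 0, 0], [0, 0, 0], 0],
    [[0, 0, 0], [0, 0, 0], 0],
    [[0, 0, 0], [0, 0, 0], 0],
    [[0, 0, 0], [0, 0, 0], 0],
    [[0, 0, 0], [0, 0, 0], 0],
    [[0, 0, 0], [0, 0, 0], 0],
    [[0, 0, 0], [0, 0, 0], 0],
  ],
)

```text
clock: 12.25
tcp_pos: [0.6028, 0.231, 0.1963]
orientation: [-2.571, -1.806, 0.0]
contact_force: [1.0, 0.0, -1.1]
grip_width: 0.0
```

```bash
python3 -c "
from bench import r
o=r.get_obs();print(o['clock'],o['tcp_pos'],o['contact_force']);print(r.hand_in())"
```

```text
12.25 [0.60277832 0.23104935 0.19629157] [ 0.96585617  0.01396434 -1.0925892 ]
the job is handed in; nothing more can be done
None
```

The lit amber lamp belongs to the cyan cartridge. I pointed with shut fingers about 29 mm above the middle of its top for about 2.5 s. I then crossed with the fingertips at about 0.32 m and pointed about 29 mm above the cyan bottle's nozzle tip for about 2.5 s. I handed in while still there, at 12.3 s.

- **Position checks:** The top and wrist views put the cartridge within 1 mm of each other. The scene view read about 4 mm off there, which I put down to its colour patch including the cartridge's sides. For the bottle tip, the top, scene and wrist views agreed to about 3 to 4 mm, and I aimed between them.
- **Contact:** Force readings at the end of each move stayed around 1 to 2 N, which is noise level, so nothing appears to have been touched.
- **Disagreement:** One reading after the first crossing was about 7 mm off sideways. It came right on the next move, before the low descent.

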